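# Steady a rocking chopping board

### The job

The chopping board rocks because one of the rubber bumpers under its corners has come off. With the fingertips, press down on its corners in turn until you find the one that dips, push the wedge shim beside that corner fully home under the board until its head meets the board's edge, and then press firmly on that same corner again for a moment to prove that it no longer gives. Only press and push, lift nothing, leave the other three shims where they lie, and do not shove the board or disturb the things around it.

Things in the scene. Friction and masses are not known exactly. Their poses are not given: they have to be found in the camera images.
- board: wooden chopping board, 220 mm (its x, away from the robot) by 300 mm (its y, to the robot's left) by 22 mm thick, 1.3 to 2 kg, loose. Origin: centre of its underside. It stands level on 7 mm high rubber bumpers (28 mm square, hidden, one under each corner point), its top 29 mm above the worktop, but one bumper, at an unknown corner, is missing. Slides at 6 N or more of sideways push
- corner_far_left (a point): where to press the board's corner away from the robot on the left: on its top face, 25 mm in from both edges (board x +85, y +125 mm). With its bumper a corner stays up (under 1 mm of give at 10 N); without, it tips at 2 to 4 N and dips 5 mm here, till the board's edge meets the worktop, and comes up again when released
- corner_far_right (a point): where to press the board's corner away from the robot on the right: on its top face, 25 mm in from both edges (board x +85, y -125 mm). With its bumper a corner stays up (under 1 mm of give at 10 N); without, it tips at 2 to 4 N and dips 5 mm here, till the board's edge meets the worktop, and comes up again when released
- corner_near_left (a point): where to press the board's corner near the robot on the left: on its top face, 25 mm in from both edges (board x -85, y +125 mm). With its bumper a corner stays up (under 1 mm of give at 10 N); without, it tips at 2 to 4 N and dips 5 mm here, till the board's edge meets the worktop, and comes up again when released
- corner_near_right (a point): where to press the board's corner near the robot on the right: on its top face, 25 mm in from both edges (board x -85, y -125 mm). With its bumper a corner stays up (under 1 mm of give at 10 N); without, it tips at 2 to 4 N and dips 5 mm here, till the board's edge meets the worktop, and comes up again when released
- shim_far_left: loose wooden wedge shim, 30 g, left of the board, at the corner away from the robot. Ramp 40 mm long, 26 wide, 1.6 (tip, towards the board) to 6.8 mm high, then a head 26 wide, 10 thick, 20 mm high. Origin: underside, middle of the head's inner face, which meets the board's edge when home; own +y points out of the head. Starts with its tip 2 to 12 mm off the edge. Bumpers stop it 12 mm in
- shim_far_right: loose wooden wedge shim, 30 g, right of the board, at the corner away from the robot. Ramp 40 mm long, 26 wide, 1.6 (tip, towards the board) to 6.8 mm high, then a head 26 wide, 10 thick, 20 mm high. Origin: underside, middle of the head's inner face, which meets the board's edge when home; own +y points out of the head. Starts with its tip 2 to 12 mm off the edge. Bumpers stop it 12 mm in
- shim_near_left: loose wooden wedge shim, 30 g, left of the board, at the corner near the robot. Ramp 40 mm long, 26 wide, 1.6 (tip, towards the board) to 6.8 mm high, then a head 26 wide, 10 thick, 20 mm high. Origin: underside, middle of the head's inner face, which meets the board's edge when home; own +y points out of the head. Starts with its tip 2 to 12 mm off the edge. Bumpers stop it 12 mm in
- shim_near_right: loose wooden wedge shim, 30 g, right of the board, at the corner near the robot. Ramp 40 mm long, 26 wide, 1.6 (tip, towards the board) to 6.8 mm high, then a head 26 wide, 10 thick, 20 mm high. Origin: underside, middle of the head's inner face, which meets the board's edge when home; own +y points out of the head. Starts with its tip 2 to 12 mm off the edge. Bumpers stop it 12 mm in
- mug_1: green and cream mug, about 90 mm across and 99 mm tall; a bystander, loose; origin at the centre of its underside
- jar_honey: glass jar with a green lid, 65 mm across and 84 mm tall; a bystander, loose; origin at the centre of its underside
- kitchen_timer: white and red wind-up timer, 66 mm across and 59 mm tall; a bystander, loose; origin at the centre of its underside
- spice_2: spice jar with a yellow cap, 42 mm across and 96 mm tall; a bystander, loose; origin at the centre of its underside
- lemon: lemon, 78x55x56 mm, on the worktop left of the board between the two left shims; a bystander, loose; origin at the centre of its underside
- apple: apple, 80 mm across and 69 mm tall; a bystander, loose; origin at the centre of its underside
- onion: red onion, 66 mm across and 71 mm tall; a bystander, loose; origin at the centre of its underside
- scissors: scissors with blue handles, 87x199x9 mm, lying flat on the middle of the board; a bystander, loose; origin at the centre of its underside
Things that resemble listed ones, but are neither listed nor needed, are in the scene too. Leave any green or yellow look-alike of the shim_far_left alone.

How it is judged:
On the way, in this order (a step that is already met when the one before it is completed fails the run):
1. the corner that has lost its bumper is pressed down with the fingers and dips (its corner point at least 2.5 mm) (((height (world z) of corner_far_left below 0.0265 m and contact force between the fingers and board above 1 N) or (height (world z) of corner_far_right below 0.0265 m and contact force between the fingers and board above 1 N) or (height (world z) of corner_near_left below 0.0265 m and contact force between the fingers and board above 1 N) or (height (world z) of corner_near_right below 0.0265 m and contact force between the fingers and board above 1 N))), for 0.1 s.
2. one shim is fully home under the board's corner (head within 6 mm of the board's edge), the other three not moved more than 12 mm (((y of shim_far_left in the frame of board below 0.156 m and x of shim_far_left in the frame of board between 0.065 and 0.105 m and distance of each of shim_far_right, shim_near_left, shim_near_right from where it was at the start of the episode below 0.012 m) or (y of shim_far_right in the frame of board above -0.156 m and x of shim_far_right in the frame of board between 0.065 and 0.105 m and distance of each of shim_far_left, shim_near_left, shim_near_right from where it was at the start of the episode below 0.012 m) or (y of shim_near_left in the frame of board below 0.156 m and x of shim_near_left in the frame of board between -0.105 and -0.065 m and distance of each of shim_far_left, shim_far_right, shim_near_right from where it was at the start of the episode below 0.012 m) or (y of shim_near_right in the frame of board above -0.156 m and x of shim_near_right in the frame of board between -0.105 and -0.065 m and distance of each of shim_far_left, shim_far_right, shim_near_left from where it was at the start of the episode below 0.012 m))), for 0.2 s.
3. the fingers press with more than 3 N on that same corner, within 40 mm of its corner point, and it stays up (gives less than 1.8 mm) for 0.1 s (((y of shim_far_left in the frame of board below 0.156 m and x of shim_far_left in the frame of board between 0.065 and 0.105 m and distance of each of shim_far_right, shim_near_left, shim_near_right from where it was at the start of the episode below 0.012 m and contact force between the fingers and board above 3 N and horizontal distance between the grasp point and corner_far_left below 0.04 m and height (world z) of corner_far_left above 0.0272 m) or (y of shim_far_right in the frame of board above -0.156 m and x of shim_far_right in the frame of board between 0.065 and 0.105 m and distance of each of shim_far_left, shim_near_left, shim_near_right from where it was at the start of the episode below 0.012 m and contact force between the fingers and board above 3 N and horizontal distance between the grasp point and corner_far_right below 0.04 m and height (world z) of corner_far_right above 0.0272 m) or (y of shim_near_left in the frame of board below 0.156 m and x of shim_near_left in the frame of board between -0.105 and -0.065 m and distance of each of shim_far_left, shim_far_right, shim_near_right from where it was at the start of the episode below 0.012 m and contact force between the fingers and board above 3 N and horizontal distance between the grasp point and corner_near_left below 0.04 m and height (world z) of corner_near_left above 0.0272 m) or (y of shim_near_right in the frame of board above -0.156 m and x of shim_near_right in the frame of board between -0.105 and -0.065 m and distance of each of shim_far_left, shim_far_right, shim_near_left from where it was at the start of the episode below 0.012 m and contact force between the fingers and board above 3 N and horizontal distance between the grasp point and corner_near_right below 0.04 m and height (world z) of corner_near_right above 0.0272 m))), for 0.1 s.
At the end, for the whole second after the job is handed in: One shim is home: head within 6 mm of the board's edge, 20 mm of its corner's line. The other shims lie within 12 mm of their starts, the bystanders within 30 mm. The board is level (0.012 rad), at rest, within 25 mm of its start (((y of shim_far_left in the frame of board below 0.156 m and x of shim_far_left in the frame of board between 0.065 and 0.105 m and distance of each of shim_far_right, shim_near_left, shim_near_right from where it was at the start of the episode below 0.012 m) or (y of shim_far_right in the frame of board above -0.156 m and x of shim_far_right in the frame of board between 0.065 and 0.105 m and distance of each of shim_far_left, shim_near_left, shim_near_right from where it was at the start of the episode below 0.012 m) or (y of shim_near_left in the frame of board below 0.156 m and x of shim_near_left in the frame of board between -0.105 and -0.065 m and distance of each of shim_far_left, shim_far_right, shim_near_right from where it was at the start of the episode below 0.012 m) or (y of shim_near_right in the frame of board above -0.156 m and x of shim_near_right in the frame of board between -0.105 and -0.065 m and distance of each of shim_far_left, shim_far_right, shim_near_left from where it was at the start of the episode below 0.012 m)) and angle between board's own z axis and vertical below 0.012 rad and distance of board from where it was at the start of the episode below 0.025 m and linear speed of each of board, shim_far_left, shim_far_right, shim_near_left, shim_near_right below 0.01 m/s and distance of each of mug_1, jar_honey, kitchen_timer, spice_2, lemon, apple, onion, scissors from where it was at the start of the episode below 0.03 m); the robot touches nothing.
It fails at once if a second shim is moved (two shims more than 12 mm from their starts) (distance of each of shim_far_right, shim_far_left from where it was at the start of the episode above 0.012 m or distance of each of shim_near_left, shim_far_left from where it was at the start of the episode above 0.012 m or distance of each of shim_near_left, shim_far_right from where it was at the start of the episode above 0.012 m or distance of each of shim_near_right, shim_far_left from where it was at the start of the episode above 0.012 m or distance of each of shim_near_right, shim_far_right from where it was at the start of the episode above 0.012 m or distance of each of shim_near_right, shim_near_left from where it was at the start of the episode above 0.012 m).
It fails at once if a shim is lifted (more than 10 mm) (height (world z) of any of shim_far_left, shim_far_right, shim_near_left, shim_near_right above 0.01 m).
It fails at once if the board is lifted (more than 8 mm) or shoved (more than 25 mm) (height (world z) of board above 0.015 m or distance of board from where it was at the start of the episode above 0.025 m).
It fails at once if a bystander is moved more than 30 mm (distance of any of mug_1, jar_honey, kitchen_timer, spice_2, lemon, apple, onion, scissors from where it was at the start of the episode above 0.03 m).
It also fails if it takes over 58 s, if anything falls off the work surface, if the arm or the gripper's body presses on something with over 40 N, if the wrist force passes 120 N, or if a joint passes its speed limit or range.

### The arm

A 7-joint arm with a two-finger parallel gripper is mounted at the origin on a cart in front of the work surface, level with it; the furniture and walls round the work are solid. World frame = base frame: x ahead of the robot, y to its left, z up, the work surface at z = 0. Lengths are in m, angles in rad, forces in N, time in s.
With the tool pointing down it reaches from about 0.4 to 0.85 m from the base axis. Payload 10.4 kg.
Tool frame: the origin (TCP) lies at the very end of the fingers, on their centre line; the grasp point (between the pads) lies 19 mm behind it (grip_point_offset is the distance from the TCP to the grasp point, in m); z points along the fingers, y is the line along which they close (so a half turn about z gives the same grasp; the last joint's range is limited). The gripper opens to 87 mm and grips with 3 to 60 N. Pads are 19 mm wide; open, the fingers measure 117 mm over their backs; the gripper's body (75 mm by 190 mm) begins 51 mm behind the grasp point.
Start: joints at [1.233, 0.332, -0.065, 1.46, 0.022, 1.35, -0.088], TCP at [0.194, -0.594, 0.223] pointing down, gripper open.
Joint ranges: [-2.6, 2.6], [-0.5, 2.12], [-1.47, 1.34], [0.16, 2.42], [-1.27, 4.41], [0.06, 2.06], [-2.6, 2.6]. Speed limits (rad/s): [2.22, 2.22, 2.79, 2.79, 3.14, 3.14, 3.14].

### API

Orientations are given as a unit quaternion [x, y, z, w].
In Python, from bench import * gives the robot as it stands.
- The arm moves only by the tool play_rows, never from a script. Its argument "increments" is text: rows parted by semicolons, each of 7 numbers parted by spaces: the turn, a rotation vector about the tool's x, y, z in rad, then the shift along the tool's x, y, z in m, then the opening, from 0 (shut) to 1 (fully open). A call has 1 to 8 rows; each row is the pose to reach, as a shift and turn from the pose commanded when the call began, along the tool's axes at that moment; what a row does not reach only later rows make up. A row lasts 1/10 s, in which the tool goes at most 50 mm and 8.59 degrees, less where a joint would pass 70% of its speed; a pose out of reach is approached as far as the arm can. A call with a gripper value outside its range is refused whole. The fingers move at their own pace and stop on an object; "grip_force" is the grip in N (left out, the last holds). Time passes only in rows, so rows that repeat a pose let the fingers close. It gives the time, the measured TCP pose, the force, the opening and the grip force at its end, in the units of the state.
- read_state(): the state, without advancing time (a new reading comes with each control period).
- camera(name): name is "side" or "top" or "wrist"; returns a dict with "color" (420x560x3 uint8, red, green, blue), "fx", "fy", "cx", "cy" (pixels), "camera_from_world" (4x4, takes a point from world to camera coordinates); the wrist camera has in their place "mount" (4x4, takes a point from camera to tool coordinates, whose origin is the TCP and whose axes are the flange's). Camera axes: x right, y down, z forward; pixel columns grow to the right and rows downward; lengths in m; the calibration is good to about 2 mm. A picture is of the moment at which its call begins: read the wrist's pose just before it. There is no depth.
- close_job(): hands the job in; it is judged then, once.
The state is a dict: "time": time; "joint_positions": joint angles; "joint_vel": joint speeds; "joint_torque": joint torques, N m; "ee_pos": TCP position; "eef_rot": TCP orientation; "ft_force": force on the tool from outside, world axes, zero at the start; "torque": the same for the moment, N m; "width": finger opening in m; "grip_force": force on a finger pad.
Only numpy, scipy, OpenCV 4.12 (cv2) and the standard library are available. Lean on these libraries where they do the work, as an engineer would, in place of code of your own. Each camera call takes 0.05 s, during which the arm holds its last target. There are 200 camera calls.

## Working session

There is one attempt and no reset: what is moved stays moved. The work goes in short steps, Python scripts to look and compute and a tool call to move; the robot and the scene stay as the last step left them, time stands still between calls to the robot, and variables do not carry over. Pictures are saved under pics/ and viewed, at most 10 in all, crops included, and the job is handed in when it is done.

Besides the shell and the picture viewer there is one more tool, called after "Request:" as name(argument=value, ...) on one line, values as JSON. play_rows: Moves the arm, as the interface text tells. Its arguments: {"type":"object","properties":{"increments":{"type":"string"},"grip_force":{"type":"number"}},"required":["increments"]}

```bash
mkdir -p pics; cat > h.py <<'E'
from bench import *
import numpy as np, cv2
from scipy.spatial.transform import Rotation as R
def px2w(c,u,v,z):
    T=np.linalg.inv(np.array(c["camera_from_world"]))
    d=T[:3,:3]@np.array([(u-c["cx"])/c["fx"],(v-c["cy"])/c["fy"],1]); o=T[:3,3]
    return o+d*(z-o[2])/d[2]
E
python3 - <<'E'
from h import *
import pickle
for n in ("top","side"):
    c=camera(n); cv2.imwrite(f"pics/{n}0.png",cv2.resize(c["color"][:,:,::-1],(784,588),interpolation=cv2.INTER_CUBIC)); pickle.dump(c,open(n+".pkl","wb"))
    print(n,c["fx"],c["cx"],c["cy"],np.round(c["camera_from_world"],3).tolist())
s=read_state(); print(s)
E
```

```text
top 382.08402074542346 277.4517237687688 206.81809148723465 [[-0.031, -0.999, -0.032, 0.072], [-0.992, 0.035, -0.121, 0.511], [0.122, 0.028, -0.992, 1.026], [0.0, 0.0, 0.0, 1.0]]
side 444.9745166087677 272.36437329685964 198.37364642675422 [[0.981, 0.195, 0.011, -0.485], [0.131, -0.615, -0.778, -0.004], [-0.145, 0.764, -0.629, 1.291], [0.0, 0.0, 0.0, 1.0]]
{'time': 0.1, 'joint_positions': array([ 1.23339193,  0.33279789, -0.06470159,  1.46082437,  0.02161318,
        1.34991282, -0.08852054]), 'joint_vel': array([-0.00028159, -0.00034742,  0.00078113, -0.00064114, -0.000868  ,
       -0.00167689, -0.00131592]), 'joint_torque': array([ 2.08134181e-03, -6.24550867e+01,  2.51723255e-02, -3.90715599e+01,
       -6.14098250e-02,  3.65737639e-02,  1.02298287e-05]), 'ee_pos': array([ 0.19340864, -0.59396797,  0.22185598]), 'eef_rot': array([ 9.87637450e-01,  1.56754199e-01, -1.31268257e-04, -6.09282601e-04]), 'ft_force': array([-1.03635188, -0.56578198, -0.51522435]), 'torque': array([ 0.01291701, -0.00012728, -0.00648824]), 'grip_force': 0.0, 'width': 0.08720773338092952}
```

View pics/top0.png

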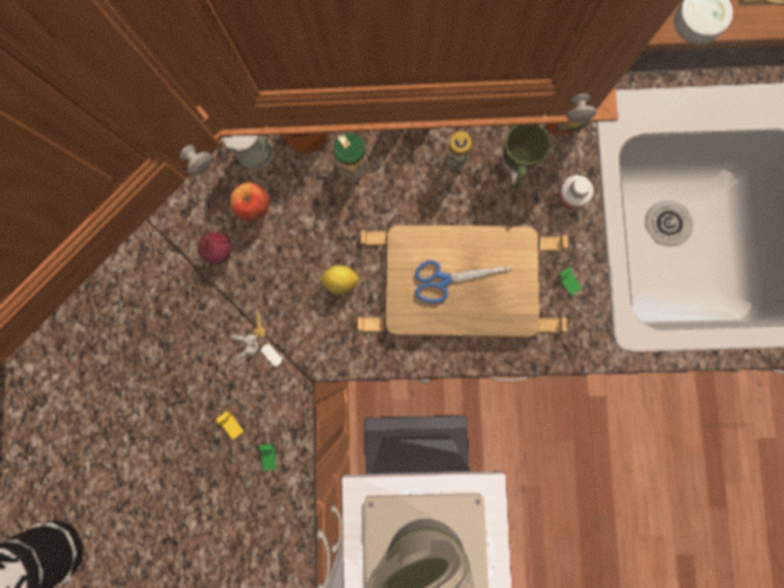

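View pics/side0.png

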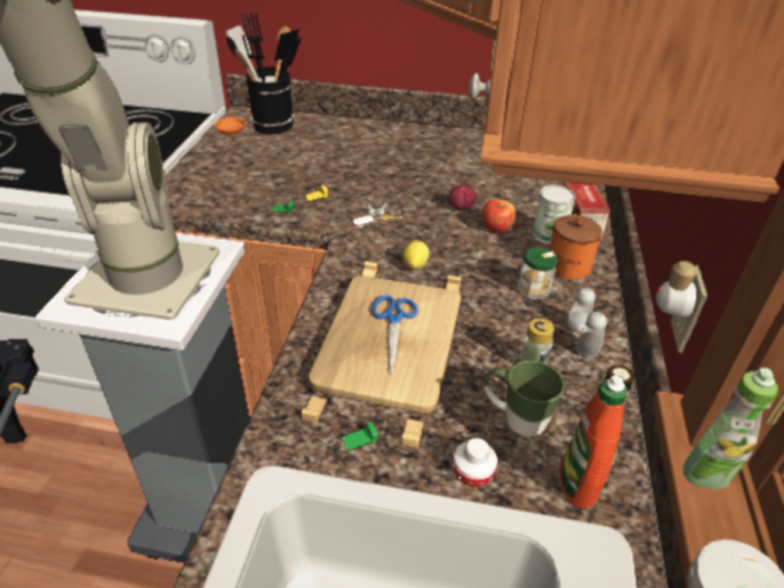

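```bash
python3 - <<'E'
from h import *
import pickle
c=pickle.load(open("top.pkl","rb"))
im=c["color"][150:250,240:420][:,:,::-1]
cv2.imwrite("pics/crop.png",cv2.resize(im,(792,440),interpolation=cv2.INTER_CUBIC))
for u,v in [(388,228),(538,228),(538,334),(388,334)]: print(px2w(c,u/1.4,v/1.4,.029).round(4))
E
```

```text
[0.6381 0.0521 0.029 ]
[ 0.6266 -0.2469  0.029 ]
[ 0.4161 -0.2333  0.029 ]
[0.4255 0.0587 0.029 ]
```

View pics/crop.png

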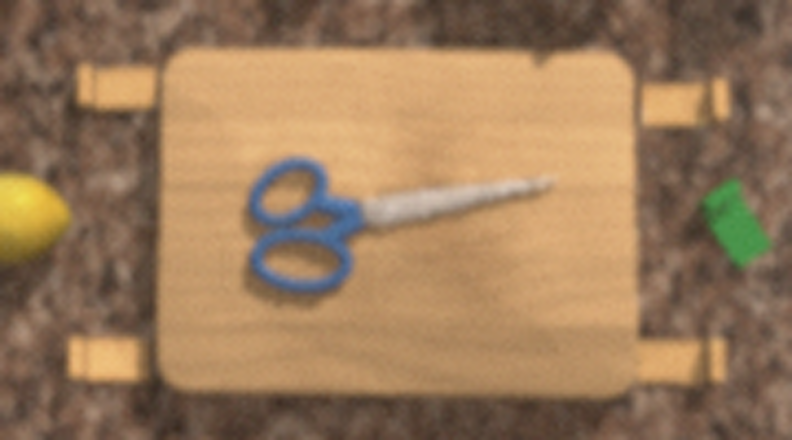

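```bash
python3 - <<'E'
from h import *
import pickle
from scipy.optimize import least_squares
c=pickle.load(open("top.pkl","rb"))
P=np.array([px2w(c,240+u/4.4,150+v/4.4,.029)[:2] for u,v in [(161,49),(635,52),(637,395),(157,391)]])
L=np.array([[.11,.15],[.11,-.15],[-.11,-.15],[-.11,.15]])
f=lambda p:(L@np.array([[np.cos(p[2]),np.sin(p[2])],[-np.sin(p[2]),np.cos(p[2])]])+p[:2]-P).ravel()
p=least_squares(f,[.52,-.1,0]).x; print(P.round(4),p,f(p).round(4))
r=R.from_euler('z',p[2]).as_matrix()[:2,:2]
for n,x,y in [("FL",85,125),("FR",85,-125),("NL",-85,125),("NR",-85,-125)]: print(n,(r@[x/1e3,y/1e3]+p[:2]).round(4))
for n,u,v in [("FL",78,86),("FR",729,98),("NL",68,358),("NR",726,360)]:
    w=px2w(c,240+u/4.4,150+v/4.4,.02)[:2]; print(n,"head outer",w.round(4),"board frame",(r.T@(w-p[:2])).round(4))
s=read_state();M=R.from_quat(s["eef_rot"]).as_matrix();print(M.round(3))
E
```

```text
[[ 0.6431  0.0535]
 [ 0.6295 -0.2472]
 [ 0.4128 -0.2344]
 [ 0.4249  0.0627]] [ 0.52757678 -0.09133534 -0.04559137] [ 0.0011 -0.      0.0011  0.001  -0.0019 -0.0017 -0.0003  0.0008]
FL [0.6182 0.0297]
FR [ 0.6068 -0.2201]
NL [0.4484 0.0374]
NR [ 0.437  -0.2123]
FL head outer [0.623  0.1081] board frame [0.0863 0.2036]
FR head outer [ 0.5994 -0.3069] board frame [ 0.0816 -0.2121]
NL head outer [0.4478 0.1188] board frame [-0.0892  0.2062]
NR head outer [ 0.433  -0.2932] board frame [-0.0852 -0.2059]
[[ 0.951  0.31  -0.   ]
 [ 0.31  -0.951  0.001]
 [-0.    -0.001 -1.   ]]
```

Request:
play_rows(increments="0 0 0.15 0.05 -0.04 0 0;0 0 0.3 0.1 -0.08 0 0;0 0 0.361 0.15 -0.12 0 0;0 0 0.361 0.19 -0.155 0 0;0 0 0.361 0.23 -0.19 0 0;0 0 0.361 0.27 -0.22 0 0;0 0 0.361 0.31 -0.255 0 0;0 0 0.361 0.35 -0.2875 0.03 0", grip_force=20)

```text
time: 0.9
ee_pos: [0.4088, -0.2583, 0.21]
eef_rot: [1.0, -0.023, 0.001, 0.001]
ft_force: [1.5, -0.6, 0.3]
width: 0.0309
grip_force: 0.0
```

Request:
play_rows(increments="0 0 0 0 0 0.05 0;0 0 0 0 0 0.1 0;0 0 0 0 0 0.1 0;0 0 0 0 0 0.1 0")

```text
time: 1.3
ee_pos: [0.4071, -0.26, 0.1094]
eef_rot: [1.0, -0.023, -0.001, -0.0]
ft_force: [0.0, 0.0, 1.3]
width: 0.0027
grip_force: 0.0
```

Request:
play_rows(increments="0 0 0 0.028 -0.049 0.0 0;0 0 0 0.028 -0.049 0.04 0;0 0 0 0.028 -0.049 0.068 0;0 0 0 0.028 -0.049 0.074 0;0 0 0 0.028 -0.049 0.074 0;0 0 0 0.028 -0.049 0.074 0")

```text
time: 1.9
ee_pos: [0.4389, -0.2135, 0.0371]
eef_rot: [1.0, -0.024, 0.001, 0.001]
ft_force: [-0.7, -0.6, -0.4]
width: 0.0007
grip_force: 0.0
```

Request:
play_rows(increments="0 0 0 0 0 0.003 0;0 0 0 0 0 0.006 0;0 0 0 0 0 0.008 0;0 0 0 0 0 0.009 0;0 0 0 0 0 0.01 0;0 0 0 0 0 0.01 0")

```text
time: 2.5
ee_pos: [0.4375, -0.2125, 0.0247]
eef_rot: [1.0, -0.023, 0.0, 0.0]
ft_force: [-0.6, -1.2, 2.0]
width: 0.0008
grip_force: 1.1
```

Request:
play_rows(increments="0 0 0 0 0 0.001 0;0 0 0 0 0 0.002 0;0 0 0 0 0 0.002 0;0 0 0 0 0 0.002 0")

```text
time: 2.9
ee_pos: [0.4375, -0.2126, 0.0234]
eef_rot: [1.0, -0.023, -0.0, 0.0]
ft_force: [-4.9, 0.1, 12.7]
width: 0.0004
grip_force: 6.4
```

Request:
play_rows(increments="0 0 0 0 0 -0.002 0;0 0 0 0 0 -0.0035 0;0 0 0 0 0 -0.0035 0;0 0 0 0 0 -0.0035 0;0 0 0 0 0 -0.0035 0")

```text
time: 3.4
ee_pos: [0.4376, -0.2123, 0.0262]
eef_rot: [1.0, -0.023, 0.0, 0.0]
ft_force: [0.8, -0.5, 2.1]
width: 0.0
grip_force: 1.0
```

Request:
play_rows(increments="0 0 0 0 0 -0.04 0;0 0 0 0 0.03 -0.05 0;0 0 0 -0.001 0.08 -0.05 0;0 0 0 -0.001 0.12 -0.05 0;0 0 0 -0.001 0.12 -0.03 0;0 0 0 -0.001 0.12 0.0 0;0 0 0 -0.001 0.12 0.01 0;0 0 0 -0.001 0.12 0.016 0")

```text
time: 4.2
ee_pos: [0.4303, -0.3312, 0.0091]
eef_rot: [1.0, -0.023, -0.001, -0.001]
ft_force: [-0.5, 0.2, 0.2]
width: 0.0004
grip_force: 0.0
```

```bash
python3 - <<'E'
from h import *
c=camera("side");cv2.imwrite("pics/s1.png",cv2.resize(c["color"][230:350,170:330][:,:,::-1],(800,600),interpolation=cv2.INTER_CUBIC))
s=read_state();print(s["ee_pos"],s["ft_force"])
E
```

```text
[ 0.43044546 -0.33132769  0.00903053] [-0.00242177  1.13834802 -0.6959297 ]
```

View pics/s1.png

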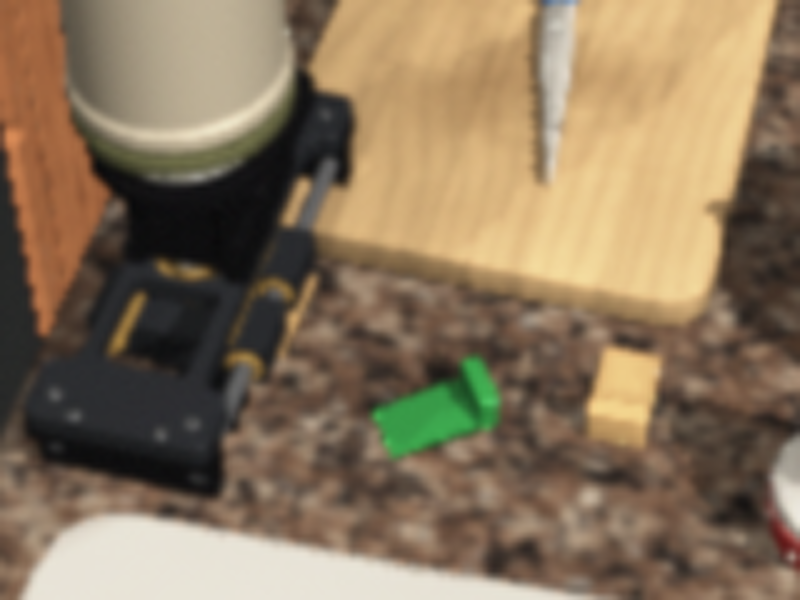

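Request:
play_rows(increments="0 0 0 0 -0.015 0 0;0 0 0 0 -0.022 0 0;0 0 0 0 -0.029 0 0;0 0 0 0 -0.036 0 0;0 0 0 0 -0.043 0 0;0 0 0 0 -0.05 0 0;0 0 0 0 -0.056 0 0;0 0 0 0 -0.06 0 0")

```text
time: 5.05
ee_pos: [0.4338, -0.2716, 0.0102]
eef_rot: [1.0, -0.023, 0.0, 0.0]
ft_force: [-0.1, -0.1, 0.2]
width: 0.0008
grip_force: 0.1
```

Request:
play_rows(increments="0 0 0 0 -0.002 0 0;0 0 0 0 -0.004 0 0;0 0 0 0 -0.005 0 0;0 0 0 0 -0.006 0 0;0 0 0 0 -0.006 0 0")

```text
time: 5.55
ee_pos: [0.434, -0.2662, 0.0102]
eef_rot: [1.0, -0.023, -0.0, -0.0]
ft_force: [0.3, 0.0, 0.2]
width: 0.0003
grip_force: 0.0
```

```bash
python3 - <<'E'
from h import *
c=camera("top");cv2.imwrite("pics/t2.png",cv2.resize(c["color"][150:250,240:420][:,:,::-1],(792,440),interpolation=cv2.INTER_CUBIC))
E
```

```text
(no output)
```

View pics/t2.png

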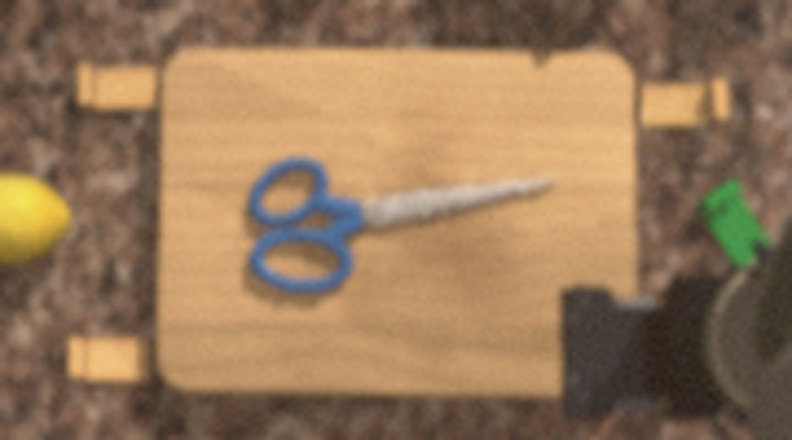

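Request:
play_rows(increments="0 0 0 0 -0.001 0 0;0 0 0 0 -0.002 0 0;0 0 0 0 -0.003 0 0;0 0 0 0 -0.004 0 0;0 0 0 0 -0.004 0 0")

```text
time: 6.1
ee_pos: [0.4342, -0.262, 0.0102]
eef_rot: [1.0, -0.023, -0.0, 0.0]
ft_force: [1.0, -0.4, -0.7]
width: 0.0005
grip_force: 0.0
```

Request:
play_rows(increments="0 0 0 0 -0.001 0 0;0 0 0 0 -0.002 0 0;0 0 0 0 -0.003 0 0;0 0 0 0 -0.003 0 0")

```text
time: 6.5
ee_pos: [0.4344, -0.259, 0.0103]
eef_rot: [1.0, -0.023, 0.0, 0.0]
ft_force: [0.1, -0.1, -0.4]
width: 0.0007
grip_force: 0.0
```

```bash
python3 - <<'E'
from h import *
c=camera("wrist");a=c["color"][:,:,::-1]
cv2.imwrite("pics/w3.png",cv2.resize(a,(784,588)))
E
```

```text
(no output)
```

View pics/w3.png

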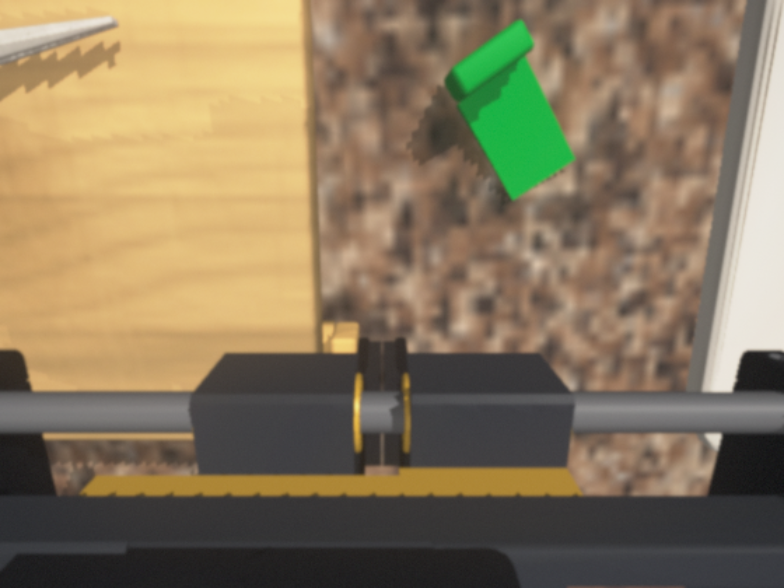

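Request:
play_rows(increments="0 0 0 0 -0.001 0 0;0 0 0 0 -0.002 0 0;0 0 0 0 -0.003 0 0;0 0 0 0 -0.003 0 0")

```text
time: 6.95
ee_pos: [0.4344, -0.256, 0.0102]
eef_rot: [1.0, -0.023, 0.0, 0.0]
ft_force: [0.1, -0.5, 0.4]
width: 0.0008
grip_force: 0.0
```

Request:
play_rows(increments="0 0 0 0 -0.001 0 0;0 0 0 0 -0.002 0 0;0 0 0 0 -0.002 0 0;0 0 0 0 -0.002 0 0")

```text
time: 7.35
ee_pos: [0.4343, -0.2551, 0.0103]
eef_rot: [1.0, -0.023, 0.0, 0.001]
ft_force: [-0.8, -5.6, -1.6]
width: 0.0004
grip_force: 2.7
```

```bash
python3 - <<'E'
from h import *
c=camera("wrist");a=c["color"][200:320,170:330][:,:,::-1]
cv2.imwrite("pics/w4.png",cv2.resize(a,(800,600),interpolation=cv2.INTER_CUBIC))
E
```

```text
(no output)
```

View pics/w4.png

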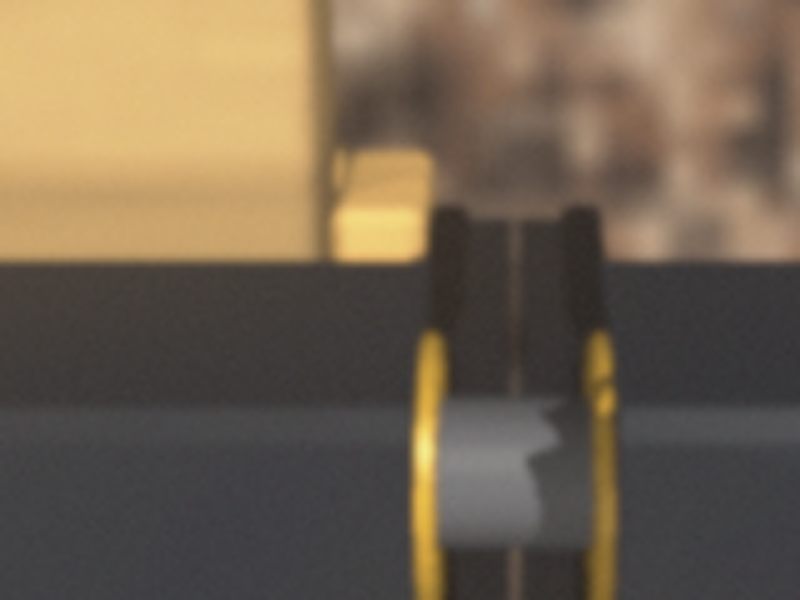

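Request:
play_rows(increments="0 0 0 0 0.01 0 0;0 0 0 0 0.02 0 0;0 0 0 0 0.02 -0.04 0;0 0 0 0 -0.01 -0.05 0;0 0 0 0.001 -0.041 -0.045 0;0 0 0 0.001 -0.041 -0.028 0;0 0 0 0.001 -0.041 -0.023 0;0 0 0 0.001 -0.041 -0.021 0")

```text
time: 8.2
ee_pos: [0.4369, -0.2139, 0.0307]
eef_rot: [1.0, -0.024, -0.001, -0.0]
ft_force: [0.3, -0.5, 0.0]
width: 0.0002
grip_force: 0.0
```

Request:
play_rows(increments="0 0 0 0 0 0.001 0;0 0 0 0 0 0.002 0;0 0 0 0 0 0.003 0;0 0 0 0 0 0.004 0;0 0 0 0 0 0.004 0")

```text
time: 8.7
ee_pos: [0.4376, -0.214, 0.0285]
eef_rot: [1.0, -0.023, 0.0, 0.001]
ft_force: [-5.0, 1.7, 15.5]
width: 0.0008
grip_force: 7.7
```

Request:
play_rows(increments="0 0 0 0 0 0 0;0 0 0 0 0 0 0;0 0 0 0 0 0 0;0 0 0 0 0 -0.01 0;0 0 0 0 0 -0.05 0;0 0 0 0 0 -0.1 0;0 0 0 0 0 -0.14 0;0 0 0 0 0.05 -0.16 0")

```text
time: 9.5
ee_pos: [0.4387, -0.2556, 0.1911]
eef_rot: [1.0, -0.019, 0.003, 0.001]
ft_force: [1.9, 0.3, -0.3]
width: 0.0004
grip_force: 0.0
```

Request:
play_rows(increments="0 0 0 0 0.05 0 0;0 0 0 0 0.1 0 0;0 0 0 0 0.15 0 0;0 0 0 0 0.2 0 0;0 0 0 0 0.2 0 0;0 0 0 0 0.2 0 0")

```text
time: 10.1
ee_pos: [0.4254, -0.4605, 0.1855]
eef_rot: [1.0, -0.024, -0.0, -0.0]
ft_force: [0.4, 0.5, -0.2]
width: 0.0004
grip_force: 0.0
```

```bash
python3 - <<'E'
from h import *
c=camera("top");cv2.imwrite("pics/t5.png",cv2.resize(c["color"][150:250,240:420][:,:,::-1],(792,440),interpolation=cv2.INTER_CUBIC))
E
```

```text
(no output)
```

View pics/t5.png

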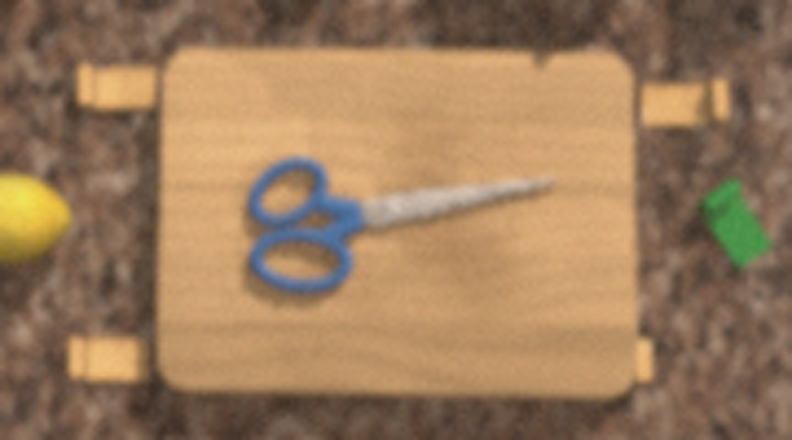

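The near-right shim is home: its head is flush with the board's edge at (645,360). The board and everything else are unmoved.

```bash
python3 -c "
from bench import *
print(close_job())"
```

```text
the job is handed in; nothing more can be done
None
```

The near-right corner, the first one I pressed, was the one that dipped; its shim is now fully home, the corner held at 28.5 mm under about 15 N, and the job is handed in (no verdict was returned).

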